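# Make up the leaning gas coupling: finger-tight, then the wrench

## Robot

A 6-joint arm with a two-finger parallel gripper is mounted at the origin on the work surface. World frame = base frame: x ahead of the robot, y to its left, z up, the work surface at z = 0. Lengths are in m, angles in rad, forces in N, time in s.
With the tool pointing down it reaches from about 0.35 to 0.775 m from the base axis. Payload 7.3 kg.
Tool frame: the origin (TCP) lies at the very end of the fingers, on their centre line; the grasp point (between the pads) lies 19 mm behind it; z points along the fingers, y is the line along which they close (so a half turn about z gives the same grasp; the last joint's range is limited). The gripper opens to 92 mm and grips with 3 to 60 N. Pads are 19 mm wide; open, the fingers measure 130 mm over their backs; the gripper's body (75 mm by 190 mm) begins 47 mm behind the grasp point.
Start: joints at [1.064, 0.342, 1.524, -0, 1.275, -0.146], TCP at [0.185, 0.491, 0.227] pointing down, gripper open.
Joint ranges: [-2.53, 2.53], [-0.77, 2.02], [0.04, 2.7], [-1, 4.14], [0.28, 2.66], [-3.11, 3.11]. Speed limits (rad/s): [2.57, 2.57, 3.14, 3.14, 3.14, 3.14].

## Interface

Orientations are given as [roll, pitch, yaw] about the fixed x, y, z axes, in that order (R = Rz(yaw) Ry(pitch) Rx(roll)).
In Python, from cell import robot gives the robot as it stands.
- The arm moves only by the tool apply_moves, never from a script. Its argument "motion" is text: rows parted by semicolons, each of 7 numbers parted by spaces: the opening in per cent of the stroke, from 0 (shut) to 100 (fully open), then the shift along the tool's x, y, z in cm, then the turn, a rotation vector about the tool's x, y, z in rad. A call has 1 to 20 rows; each row shifts and turns the commanded pose from where the row before left it, along the tool's axes as they then stand; what a row does not reach is not made up. A row lasts 1/8 s, in which the tool goes at most 62.5 mm and 10.7 degrees, less where a joint would pass 70% of its speed; a pose out of reach is approached as far as the arm can. A call with a gripper value outside its range is refused whole. The fingers move at their own pace and stop on an object; "force" is the grip in N (left out, the last holds). Time passes only in rows, so rows that do not move let the fingers close. It gives the time, the measured TCP pose, the force, the opening and the grip force at its end, in the units of the state.
- robot.observe(): the state, without advancing time (a new reading comes with each control period).
- robot.read_camera(name): name is "scene" or "top"; returns a dict with "img" (400x640x3 uint8, red, green, blue), "fovy" (degrees; the focal length in pixels is half the picture's height over the tangent of half this angle, whatever the lens; pixels are square), "cx", "cy" (the principal point, pixels), "k1" (the pictures are not rectified: a ray, as slopes to the right and down, at radius r is drawn at 1 + k1 r^2 times it, then the intrinsics apply), "R" (3x3) and "t" (3): a world point X has camera coordinates R X + t. Camera axes: x right, y down, z forward; pixel columns grow to the right and rows downward; lengths in m; the calibration is good to about 2 mm. A picture is of the moment at which its call begins. There is no depth.
- robot.hand_in(): hands the job in; it is judged then, once.
Trained networks look in a picture, given as the dict that the camera call returned (one of the last four; its "shot" number tells which), for a name from the list of things; names that differ only in an ending like _2 or _b are one class to them, and where a whole thing is asked for, a point or a joint stands for the part that bears it (a point fixed in the world has none). Each returns a list of dicts, best first, with "score" (0 to 1); they miss things now and then, are a little off and sometimes report something else, mostly with a low value. They report only what shows in the picture. A call takes as long as a camera call. They do not tell look-alikes from the thing itself.
- robot.search_frame(target, picture): "centre" ([x, y, z] in m, in world coordinates, good to about 4 mm: the middle of the surface that is visible of it).
- robot.trace(target, picture): "pixels" (400x640 bool, what is visible of it).
The state is a dict: "time": time; "qpos": joint angles; "qvel": joint speeds; "joint_efforts": joint torques, N m; "tool_pos": TCP position; "tool_rot": TCP orientation; "contact_force": force on the tool from outside, world axes, zero at the start; "torque": the same for the moment, N m; "opening": finger opening in m; "grip_force": force on a finger pad.
Only numpy, scipy, OpenCV 4.12 (cv2) and the standard library are available. Lean on these libraries where they do the work, as an engineer would, in place of code of your own. Each camera call takes 0.05 s, during which the arm holds its last target. There are 200 camera calls.

## Task

On the microscope bench, run the loose brass coupling nut down clockwise with the bare fingers until its red pointer meets the white line on the collar, and let go of it. Then take the orange-handled wrench from its blue rest, fit its jaw on the nut, tighten it on to the red line with the wrench alone, and lay the wrench back across both blocks of the rest as it lay. Leave the steel coupling as it is and do not disturb the jars.

Things in the scene. Friction and masses are not known exactly. Their poses are not given: they have to be found in the camera images.
- brass_stand: fixed blue valve block, 62 mm high, on a steel foot (x -30 to +70, y -45 to +45 mm); pipe behind to x = +90 mm. Origin on the bench; front is -x. A stub leans 30 degrees from vertical to -x and carries a black collar disc (72 mm across, centre at x = -10, z = 120 mm), then the brass nut. White and red lines on the collar's upper rear. It or the steel one is on the left.
- brass_mid (a point): centre of the brass hex nut, turning with it. z: nut axis, outward (30 degrees off vertical); x: towards a hex corner. Hex 34 mm across flats (flat normals 30, 90, 150.. degrees from x), 39.3 mm across corners, 30 mm long (15 mm each way). Collar face 19 mm below along z, with a 4 mm high, 47 mm wide skirt on it; a fixed 22 mm grey plug on top reaches +34 mm.
- brass_turn (a joint): brass nut angle, rad, growing clockwise seen from above (tightening). Starts at 0.1 to 0.7; its red pointer (on top and on the skirt) meets the white line (finger-tight) at 1.83 and the red line (tight) at 2.44, 35 degrees on. Steady friction of about 0.3 N m; stays where left; no stop at the lines. Captive: it turns in place without travelling along its axis.
- steel_stand: bystander: the same fixed stand with a grey block and a steel nut, already tight; leave alone. Same shape, sizes and lean as brass_stand. The two stand side by side, origins about 0.19 to 0.26 m apart in y.
- steel_turn (a joint): angle of the steel nut, rad, 0 at the start; to stay there.
- wrench: loose open-ended wrench, about 0.28 kg. Origin: jaw centre, half thickness; x out of the mouth, z up as it lies. Jaw 36.5 mm wide (nut + 2.5), faces x -21 to +8 mm, then flared to +20; throat x = -20.5; head 62 wide, 12 thick, neck 15 wide, 16 thick; orange handle 16 x 16 mm, x -57 to -155 mm, same mid-plane. On the nut the jaw's x lies along a corner-to-corner line; play about 8 degrees each way.
- wrench_grip (a point): grip point: centre of the handle's section, at x = -100 mm in the wrench's frame; the balance point is at about x = -58 mm.
- tool_rest: fixed rest: aluminium plate 130 x 60 x 6 mm with two blue cross blocks, 22 (x) by 56 mm (y), centred at x = +55 and -40 mm, flat tops 40 mm above the bench. The wrench lies across both along x, head to +x, handle centre at z = 48 mm, wrench_grip over the rest's centre. Origin: centre of underside, on the bench. Rest and mixer: one left, one right.
- mixer: bystander, fixed: blue vortex mixer 110 x 110 x 58 mm with a black cup on top reaching 82 mm; origin at the centre of its underside.
- jar_a: bystander: loose glass jar with white cap, 56 mm diameter, 75 mm high, behind the couplings; origin at the centre of its underside.
- jar_b: bystander: loose glass jar with blue cap, 56 mm diameter, 75 mm high, in front of the couplings; origin at the centre of its underside.
Things that resemble listed ones, but are neither listed nor needed, are in the scene too. Of the things like the tool_rest, leave any that is green; of the rest the smaller one is meant.

How it is judged:
By the outcome, as a careful person would: the job done as asked, in the order asked, and still so for the second after the job is handed in, with the robot touching nothing.
It also fails if it takes over 72 s, if anything falls off the work surface, if the arm or the gripper's body presses on something with over 40 N, if the wrist force passes 120 N, or if a joint passes its speed limit or range.

## Working session

There is one attempt and no reset: what is moved stays moved. The work goes in short steps, Python scripts to look and compute and a tool call to move; the robot and the scene stay as the last step left them, time stands still between calls to the robot, and variables do not carry over. Pictures are saved under pics/ and viewed, at most 10 in all, crops included, and the job is handed in when it is done.

Besides the shell and the picture viewer there is one more tool, called after "Emit:" as name(argument=value, ...) on one line, values as JSON. apply_moves: Moves the arm, as the interface text tells. Its arguments: {"type":"object","properties":{"motion":{"type":"string"},"force":{"type":"number"}},"required":["motion"]}

```bash
ls; mkdir -p pics; python3 - <<'E'
from cell import robot
import cv2,numpy as np
for c in ("scene","top"):
    p=robot.read_camera(c); cv2.imwrite(f"pics/{c}0.png",p["img"][:,:,::-1])
    print(c,p["fovy"],p["cx"],p["cy"],p["k1"],(-p["R"].T@p["t"]).round(3),p["R"].round(3).tolist())
    for n in ("brass_stand","brass_mid","steel_stand","wrench","wrench_grip","tool_rest","mixer","jar_a","jar_b"):
        print(n,[(round(d["score"],2),np.round(d["centre"],3).tolist()) for d in robot.search_frame(n,p)])
print(robot.observe())
E
```

```text
pics
scene 57.91884712819155 317.13216526702695 199.676421381535 -0.05489367907749124 [0.828 0.622 0.647] [[-0.895, 0.447, 0.007], [0.243, 0.501, -0.831], [-0.375, -0.741, -0.557]]
brass_stand [(0.75, [0.579, 0.123, 0.061])]
brass_mid [(0.89, [0.547, 0.114, 0.141]), (0.69, [0.76, 0.05, 0.05])]
steel_stand [(0.91, [0.596, -0.107, 0.065]), (0.44, [0.426, 0.333, 0.056])]
wrench [(0.64, [0.418, -0.303, 0.054])]
wrench_grip [(0.53, [0.42, -0.3, 0.054]), (0.38, [0.568, -0.119, 0.14]), (0.3, [0.374, -0.022, 0.053])]
tool_rest [(0.95, [0.358, -0.286, 0.009]), (0.74, [0.191, -0.284, 0.014]), (0.71, [0.549, 0.113, 0.141]), (0.69, [0.435, -0.446, 0.018]), (0.69, [0.577, 0.124, 0.06])]
mixer [(0.96, [0.426, 0.333, 0.056])]
jar_a [(0.91, [0.762, 0.052, 0.049]), (0.8, [0.376, -0.021, 0.051])]
jar_b [(0.91, [0.762, 0.052, 0.049]), (0.8, [0.376, -0.021, 0.051])]
top 53.7132835255586 327.24464940251755 201.2186713399132 -0.03841198187633191 [ 0.253 -0.074  1.158] [[0.008, -1.0, -0.006], [-0.981, -0.006, -0.192], [0.192, 0.008, -0.981]]
brass_stand [(0.86, [0.554, 0.093, 0.061]), (0.36, [0.57, -0.118,
[... 516 characters left out ...]
)]
{'time': 1.0, 'qpos': array([ 1.06401226e+00,  3.41997353e-01,  1.52408863e+00,  2.82482406e-06,
        1.27542009e+00, -1.46007053e-01]), 'qvel': array([-1.15985024e-04,  3.70632692e-05, -2.11621537e-03, -3.43110031e-04,
       -4.66796512e-04,  6.79473600e-04]), 'joint_efforts': array([ 1.49072666e-04, -4.31130338e+01, -2.44475824e+01,  7.18373456e-02,
        4.85110888e-02, -1.43339685e-05]), 'tool_pos': array([0.18531638, 0.4912248 , 0.22674586]), 'tool_rot': array([3.14150659e+00, 9.92369445e-06, 2.78081482e+00]), 'contact_force': array([0.23862072, 1.04127891, 0.6845561 ]), 'torque': array([-0.00997782, -0.01358756, -0.01023242]), 'grip_force': 0.0, 'opening': 0.09172907593806173}
```

View pics/top0.png

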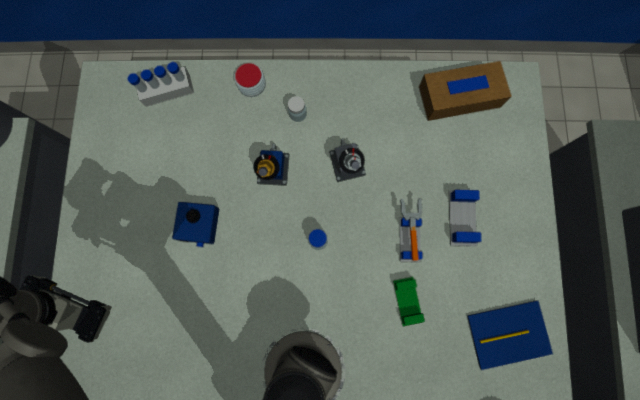

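View pics/scene0.png

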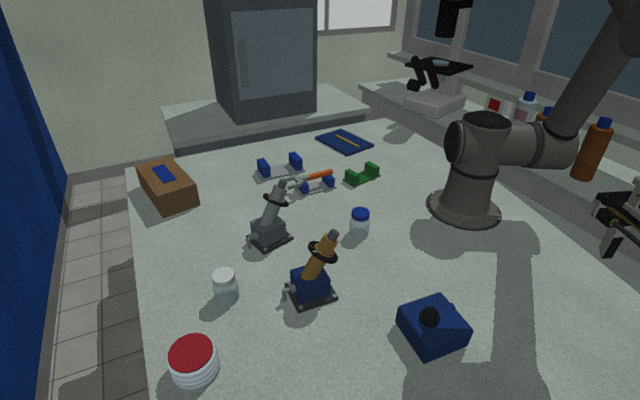

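```bash
python3 - <<'E'
import cv2,numpy as np
t=cv2.imread("pics/top0.png");s=cv2.imread("pics/scene0.png")
def c(i,x,y,w=80,h=60): return cv2.resize(i[y:y+h,x:x+w],(400,300),interpolation=cv2.INTER_CUBIC)
m=np.vstack([np.hstack([c(t,232,138),c(s,280,222,120,90)]),np.hstack([c(t,370,188,108,81),c(s,250,150,120,90)])])
cv2.imwrite("pics/m1.png",m)
E
```

```text
(no output)
```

View pics/m1.png

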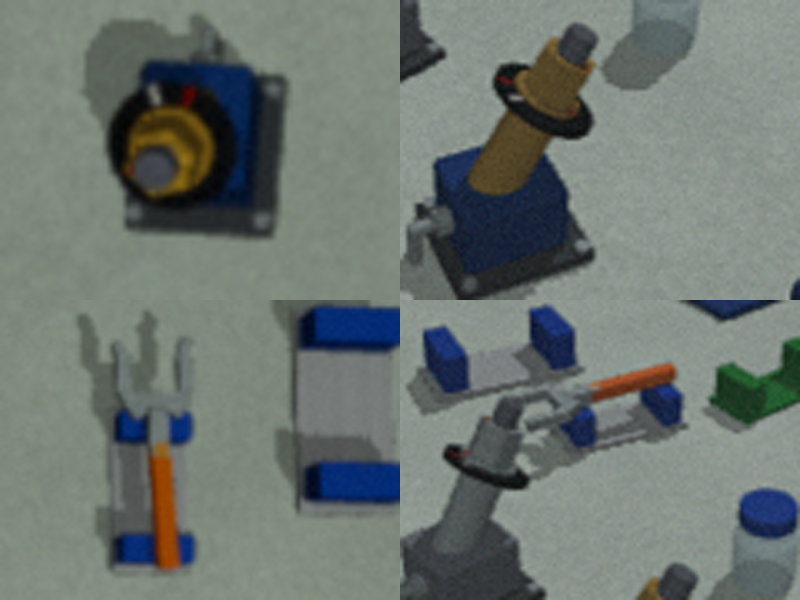

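```bash
cat > h.py <<'E'
import numpy as np,cv2
from cell import robot
from scipy.optimize import least_squares
from scipy.spatial.transform import Rotation as Ro
def proj(p,X):
    c=np.atleast_2d(X)@p["R"].T+p["t"]; s=c[:,:2]/c[:,2:]
    s=s*(1+p["k1"]*(s**2).sum(1,keepdims=True)); f=200/np.tan(np.radians(p["fovy"])/2)
    return s*f+[p["cx"],p["cy"]]
def rz(a): return Ro.from_euler("z",a).as_matrix()
def pose(v,P): return np.asarray(P)@rz(v[2]).T+[v[0],v[1],0]
def snap(c,n):
    p=robot.read_camera(c); cv2.imwrite(f"pics/{n}.png",p["img"][:,:,::-1]); return p
AX=np.array([-.5,0,3**.5/2])
MID=np.array([-.01,0,.12])+.022*AX
def fitv(obs,x0):
    # obs: (pic, model point, pixel)
    f=lambda v: np.concatenate([proj(p,pose(v,[m]))[0]-u for p,m,u in obs])
    r=least_squares(f,x0,loss="soft_l1"); return r.x,r.fun.reshape(-1,2)
E
python3 - <<'E'
from h import *
T=snap("top","t1");S=snap("scene","s1")
a=lambda x,y:(232+x/5-.4,138+y/5-.4); b=lambda x,y:(280+(x-400)*.3-.35,222+y*.3-.35)
fz=.008
o=[(T,[-.03,-.045,fz],a(272,235)),(T,[-.03,.045,fz],a(127,230)),(T,[.07,-.045,fz],a(287,77)),
(S,[-.03,.045,fz],b(593,255)),(S,[.07,.045,fz],b(465,298)),
(T,MID+.034*AX,a(155,168)),(S,MID+.034*AX,b(581,42)),(T,[-.01,0,.12],a(172,148)),(S,[-.01,0,.12],b(543,101))]
v,r=fitv(o,[.57,.1,0]);print("stand",v.round(4),r.round(1).tolist())
a=lambda x,y:(370+x*.27-.37,188+(y-300)*.27-.37); b=lambda x,y:(250+(x-400)*.3-.35,150+(y-300)*.3-.35)
def om(p):
    h=cv2.cvtColor(p["img"],cv2.COLOR_RGB2HSV); m=cv2.inRange(h,(5,170,110),(18,255,255)); 
    n,l,s,c=cv2.connectedComponentsWithStats(m); k=[(s[i,4],c[i].round(1).tolist()) for i in range(1,n) if s[i,4]>25]; return k
print(om(T),om(S))
o=[(T,[-.155,0,.056],a(168,567)),(T,[-.057,0,.056],a(160,447)),(T,[.02,.029,.053],a(118,343)),(T,[.02,-.029,.053],a(184,340)),
(S,[-.155,0,.048],b(672,371)),(S,[-.057,0,.048],b(592,390))]
v,r=fitv(o,[.42,-.3,0]);print("wrench",v.round(4),r.round(1).tolist(),pose(v,[[-.1,0,0]]).round(4), proj(T,pose(v,[[-.106,0,.054]])),proj(S,pose(v,[[-.106,0,.05]])))
E
```

```text
stand [ 0.5608  0.102  -0.0472] [[0.2, -0.3], [-0.6, -0.8], [-0.3, -0.6], [0.5, -0.8], [-2.2, 0.5], [-0.6, 0.8], [1.0, -4.4], [-0.1, -0.4], [0.0, -1.4]]
[(np.int32(150), [414.1, 244.1])] [(np.int32(52), [320.4, 172.8])]
wrench [ 0.4568 -0.3036  0.0415] [[0.3, 1.1], [-0.1, -1.6], [-1.1, 0.2], [1.3, 0.3], [0.6, -0.0], [-1.2, 1.2]] [[ 0.3569 -0.3078  0.    ]] [[413.85060706 243.20195993]] [[319.16602822 173.81597251]]
```

```bash
cat >> h.py <<'E'
def ray(p,u):
    f=200/np.tan(np.radians(p["fovy"])/2); d=(np.array(u)-[p["cx"],p["cy"]])/f; s=d.copy()
    for _ in range(9): s=d/(1+p["k1"]*(s@s))
    return -p["R"].T@p["t"], p["R"].T@np.array([s[0],s[1],1.])
def frame(v):
    # columns: e1 (uphill rear horizontal-ish), e2 (left), axis
    R=rz(v[2]); ax=R@AX; e1=R@np.array([3**.5/2,0,.5]); return pose(v,[MID])[0],np.array([e1,np.cross(ax,e1),ax]).T
def onplane(p,u,v,h):
    m,F=frame(v); o,d=ray(p,u); n=F[:,2]; q=o+d*((m+h*n-o)@n)/(d@n); l=F.T@(q-m); return np.degrees(np.arctan2(l[1],l[0])),np.hypot(l[0],l[1])*1000
def ring(v,r,h,n=60,a0=0):
    m,F=frame(v); a=np.linspace(0,2*np.pi,n+1)+a0; return m+(np.c_[r*np.cos(a),r*np.sin(a),0*a+h])@F.T
def overlay(p,crop,lines,k):
    x,y,w,h=crop; i=cv2.resize(p["img"][y:y+h,x:x+w,::-1],None,fx=k,fy=k,interpolation=cv2.INTER_CUBIC)
    for X,c in lines: cv2.polylines(i,[np.round(((proj(p,X)-[x,y]+.5)*k)).astype(int)],False,c,1)
    return i
E
python3 - <<'E'
from h import *
T=robot.read_camera("top");S=robot.read_camera("scene")
v=[.5608,.102,-.0472]
a=lambda x,y:(232+x/5-.4,138+y/5-.4); b=lambda x,y:(280+(x-400)*.3-.35,222+y*.3-.35)
for n,u,h in (("white",a(153,93),-.019),("red",a(188,95),-.019),("ptr",a(130,170),-.015)): print(n,onplane(T,u,v,h))
for n,u,h in (("white",b(517,98),-.019),("red",b(505,78),-.019),("ptr",b(570,113),-.015)): print(n,onplane(S,u,v,h))
foot=pose(v,[[-.03,-.045,.008],[.07,-.045,.008],[.07,.045,.008],[-.03,.045,.008],[-.03,-.045,.008]])
L=[(ring(v,.036,-.019),(255,255,0)),(ring(v,.0235,-.015),(0,255,0)),(ring(v,.011,.034),(255,0,255)),(ring(v,.0196,.015,60),(0,255,255)),(foot,(0,255,0))]
w=[.4568,-.3036,.0415]
wl=lambda P,z:np.c_[pose(w,np.c_[P,np.zeros(len(P))])[:,:2],np.full(len(P),z)]
W=[(wl([[-.057,.008],[-.155,.008],[-.155,-.008],[-.057,-.008]],.056),(255,255,0)),(wl([[.02,.031],[-.021,.031],[-.021,-.031],[.02,-.031]],.054),(255,0,255)),(wl([[.008,.018],[-.0205,.018],[-.0205,-.018],[.008,-.018]],.054),(0,255,0))]
m=np.vstack([np.hstack([overlay(T,(236,143,66,50),L,6),overlay(S,(295,222,66,50),L,6)]),np.hstack([overlay(T,(380,188,66,50),W,6)[:300],overlay(T,(380,220,66,50),W,6)])])
cv2.imwrite("pics/o1.png",m);print(m.shape)
E
```

```text
white (np.float64(17.636566334609245), np.float64(31.026592495079736))
red (np.float64(-18.093577141911872), np.float64(30.952169816027478))
ptr (np.float64(120.95163387955586), np.float64(25.20107414263225))
white (np.float64(22.938290912845165), np.float64(31.88372537141408))
red (np.float64(-16.57481502938038), np.float64(29.775578604820375))
ptr (np.float64(99.96257247704442), np.float64(25.458359114290076))
(600, 792, 3)
```

View pics/o1.png

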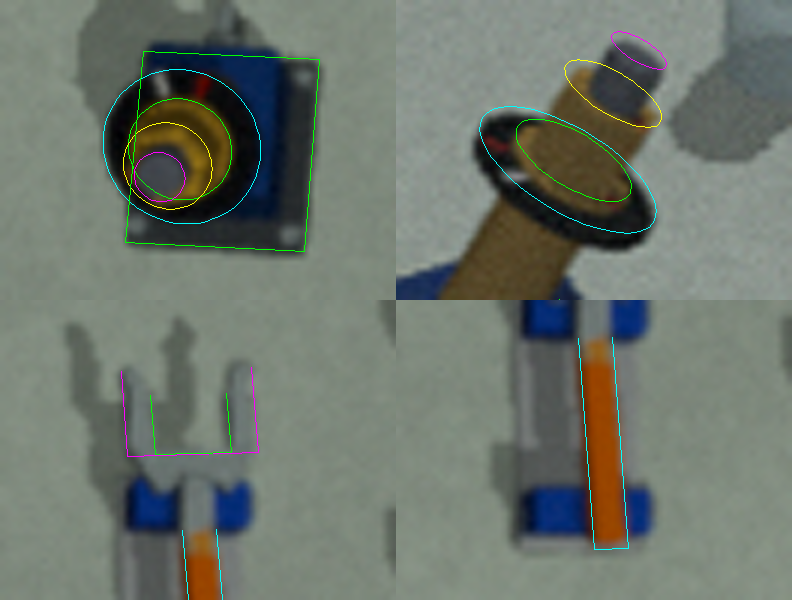

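```bash
cat >> h.py <<'E'
def toolR(v,psi):
    # tool z = -axis, tool y at frame angle psi (deg)
    m,F=frame(v); a=np.radians(psi); y=F@[np.cos(a),np.sin(a),0]; z=-F[:,2]; return np.array([np.cross(y,z),y,z]).T
def cur():
    o=robot.observe(); return o,o["tool_pos"],Ro.from_euler("xyz",o["tool_rot"]).as_matrix()
def plan(P,R,n,p0=None,R0=None):
    if p0 is None: _,p0,R0=cur()
    w=Ro.from_matrix(R0.T@R).as_rotvec(); rows=[]
    for k in range(n):
        Rk=R0@Ro.from_rotvec(w*k/n).as_matrix()
        rows.append(np.r_[Rk.T@(P-p0)/n*100,w/n].round(2))
    print("total rotvec",w.round(3),"shift tool cm",(R0.T@(P-p0)*100).round(2))
    print("; ".join(" ".join(f"{x:g}" for x in r) for r in rows)); return rows
V=[.5608,.102,-.0472]
E
python3 - <<'E'
from h import *
v=V
def avg(c):
    P=[robot.read_camera(c) for _ in range(6)]; P[-1]["img"]=np.mean([q["img"] for q in P],0).astype(np.uint8); return P[-1]
T=avg("top");S=avg("scene")
for p in (T,S): p["img"]=np.clip(p["img"].astype(float)*1.7,0,255).astype(np.uint8)
m=np.hstack([overlay(T,(250,152,28,32),[],14),overlay(S,(312,228,28,32),[],14)])
cv2.imwrite("pics/n1.png",m);print(m.shape)
m,F=frame(v);print(m,F.round(3).tolist())
plan(m+.07*F[:,2],toolR(v,110),16)
E
```

```text
(448, 784, 3)
[0.53982339 0.10299083 0.13905256] [[0.865, 0.047, -0.499], [-0.041, 0.999, 0.024], [0.5, 0.0, 0.866]]
total rotvec [ 0.009 -0.533 -0.647] shift tool cm [-43.54 -24.89   2.7 ]
-2.72 -1.56 0.17 0 -0.03 -0.04; -2.65 -1.66 0.26 0 -0.03 -0.04; -2.57 -1.77 0.35 0 -0.03 -0.04; -2.48 -1.87 0.43 0 -0.03 -0.04; -2.39 -1.97 0.51 0 -0.03 -0.04; -2.29 -2.06 0.59 0 -0.03 -0.04; -2.18 -2.15 0.67 0 -0.03 -0.04; -2.07 -2.24 0.74 0 -0.03 -0.04; -1.95 -2.32 0.81 0 -0.03 -0.04; -1.83 -2.4 0.87 0 -0.03 -0.04; -1.7 -2.47 0.94 0 -0.03 -0.04; -1.57 -2.53 0.99 0 -0.03 -0.04; -1.43 -2.59 1.04 0 -0.03 -0.04; -1.29 -2.65 1.09 0 -0.03 -0.04; -1.14 -2.7 1.13 0 -0.03 -0.04; -0.99 -2.74 1.17 0 -0.03 -0.04
```

View pics/n1.png

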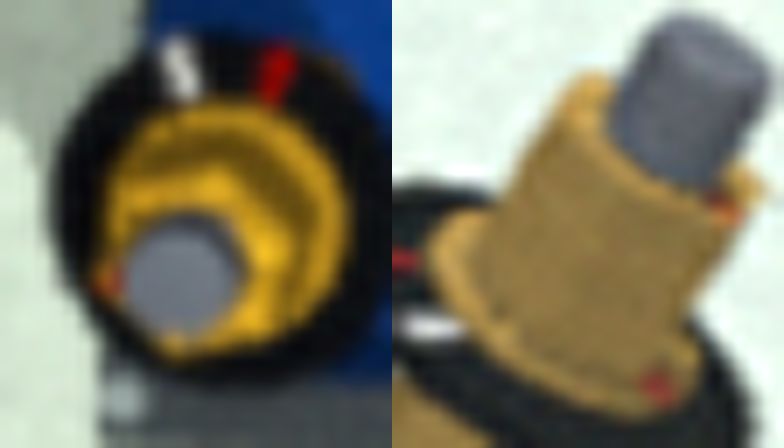

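```bash
python3 - <<'E'
from h import *
T=robot.read_camera("top");S=robot.read_camera("scene")
a=lambda x,y:np.array((250+x/14-.5,152+y/14-.5)); b=lambda x,y:np.array((312+(x-392)/14-.5,228+y/14-.5))
def pt(q,r,h,ang):
    m,F=frame(q[[0,1,3]]); return m+[0,0,q[2]]+F@[r*np.cos(ang),r*np.sin(ang),h]
def mod(q):
    w,t=q[4],q[5]; rd=w-np.radians(35)
    return [(T,pt(q,.030,-.019,w),a(181,68)),(T,pt(q,.030,-.019,rd),a(275,75)),(T,pt(q,.023,-.0155,t),a(108,278)),(T,pt(q,0,.034,0),a(185,280)),
     (S,pt(q,.030,-.019,w),b(437,330)),(S,pt(q,.030,-.019,rd),b(402,258)),(S,pt(q,.023,-.0155,t),b(660,385)),(S,pt(q,0,.034,0),b(708,50)),(S,pt(q,.015,.015,t),b(722,207))]
f=lambda q:np.r_[np.concatenate([proj(p,X)[0]-u for p,X,u in mod(q)]),(q[3]+.047)*60,q[2]*200]
r=least_squares(f,[.56,.102,0,-.047,.3,1.9],x_scale=[.01,.01,.01,.1,.1,.1]); q=r.x
print(q[:4].round(4),np.degrees(q[4:]).round(1),r.fun.round(1))
print(pt(q,0,0,0))
# try hex overlay both hypotheses
for nm,p in (("T",T),("S",S)):p["img"]=np.clip(p["img"].astype(float)*1.7,0,255).astype(np.uint8)
def hexl(off,h):return np.array([pt(q,.01963,h,q[5]+off+k*np.pi/3) for k in range(7)])
def vert(off):return [(np.array([pt(q,.01963,.015,q[5]+off+k*np.pi/3),pt(q,.01963,-.015,q[5]+off+k*np.pi/3)]),(255,0,255)) for k in range(6)]
rows=[]
for off in (0,np.pi/6):
    L=[(hexl(off,.015),(255,0,0)),(hexl(off,-.015),(0,200,0))]+vert(off)
    rows.append(np.hstack([overlay(T,(250,152,28,28),L,10),overlay(S,(312,228,28,28),L,10)]))
cv2.imwrite("pics/n2.png",np.vstack(rows))
E
```

```text
[ 0.5612  0.1018 -0.0022 -0.0458] [ 19.1 114.2] [-0.2  0.4 -0.3  0.   0.9 -1.  -0.4  0.5 -0.3  0.1 -1.3 -0.   0.6  0.6
  0.6 -0.5  0.4 -0.3  0.1 -0.4]
[0.54022041 0.10275163 0.13686981]
```

View pics/n2.png

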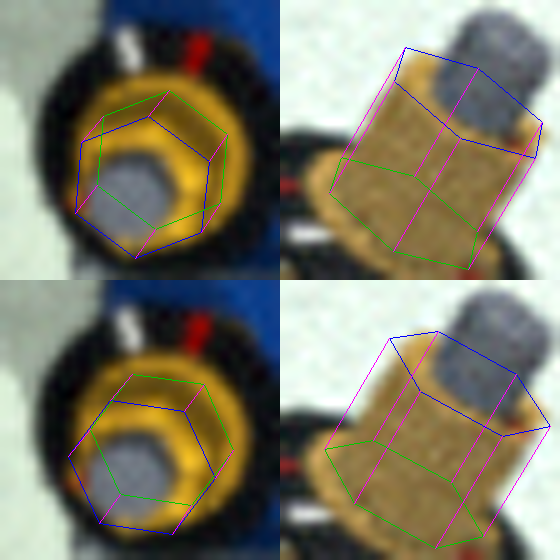

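```bash
cat >> h.py <<'E'
V=[.5612,.1018,-.0458]; MID=MID-[0,0,.0022]
E
python3 - <<'E'
from h import *
m,F=frame(V);plan(m+.07*F[:,2],toolR(V,84),16)
E
```

```text
total rotvec [-0.109 -0.513 -0.205] shift tool cm [-43.59 -24.9    2.93]
-2.72 -1.56 0.18 -0.01 -0.03 -0.01; -2.7 -1.59 0.26 -0.01 -0.03 -0.01; -2.67 -1.63 0.33 -0.01 -0.03 -0.01; -2.63 -1.67 0.41 -0.01 -0.03 -0.01; -2.6 -1.7 0.48 -0.01 -0.03 -0.01; -2.56 -1.74 0.55 -0.01 -0.03 -0.01; -2.52 -1.78 0.62 -0.01 -0.03 -0.01; -2.47 -1.81 0.69 -0.01 -0.03 -0.01; -2.43 -1.85 0.75 -0.01 -0.03 -0.01; -2.38 -1.88 0.82 -0.01 -0.03 -0.01; -2.33 -1.92 0.88 -0.01 -0.03 -0.01; -2.27 -1.96 0.94 -0.01 -0.03 -0.01; -2.22 -1.99 1 -0.01 -0.03 -0.01; -2.16 -2.03 1.06 -0.01 -0.03 -0.01; -2.1 -2.06 1.11 -0.01 -0.03 -0.01; -2.03 -2.1 1.16 -0.01 -0.03 -0.01
```

Emit:
apply_moves(motion="100 -2.72 -1.56 0.18 -0.007 -0.032 -0.013; 100 -2.7 -1.59 0.26 -0.007 -0.032 -0.013; 100 -2.67 -1.63 0.33 -0.007 -0.032 -0.013; 100 -2.63 -1.67 0.41 -0.007 -0.032 -0.013; 100 -2.6 -1.7 0.48 -0.007 -0.032 -0.013; 100 -2.56 -1.74 0.55 -0.007 -0.032 -0.013; 100 -2.52 -1.78 0.62 -0.007 -0.032 -0.013; 100 -2.47 -1.81 0.69 -0.007 -0.032 -0.013; 100 -2.43 -1.85 0.75 -0.007 -0.032 -0.013; 100 -2.38 -1.88 0.82 -0.007 -0.032 -0.013; 100 -2.33 -1.92 0.88 -0.007 -0.032 -0.013; 100 -2.27 -1.96 0.94 -0.007 -0.032 -0.013; 100 -2.22 -1.99 1 -0.007 -0.032 -0.013; 100 -2.16 -2.03 1.06 -0.007 -0.032 -0.013; 100 -2.1 -2.06 1.11 -0.007 -0.032 -0.013; 100 -2.03 -2.1 1.16 -0.007 -0.032 -0.013; 100 0 0 0 0 0 0")

```text
time: 4.03
tool_pos: [0.5062, 0.1033, 0.1968]
tool_rot: [3.079, 0.519, 2.974]
contact_force: [-1.1, -0.2, -0.1]
opening: 0.092
grip_force: 0.0
```

```bash
python3 - <<'E'
from h import *
m,F=frame(V);o,p,R=cur();print(o["qpos"].round(2),(F.T@(p-m)*1000).round(1),o["contact_force"].round(1))
plan(m-.010*F[:,2],toolR(V,84),6)
E
```

```text
[ 0.1   0.14  2.03 -0.15  0.46 -1.2 ] [ 0.6 -1.1 68.9] [-1.1 -0.2 -0.1]
total rotvec [ 0.002 -0.001 -0.001] shift tool cm [0.06 0.08 7.89]
0.01 0.01 1.32 0 -0 -0; 0.01 0.01 1.32 0 -0 -0; 0.01 0.01 1.32 0 -0 -0; 0.01 0.02 1.32 0 -0 -0; 0.01 0.02 1.32 0 -0 -0; 0.01 0.02 1.32 0 -0 -0
```

Emit:
apply_moves(motion="100 0.01 0.02 1.6 0 0 0; 100 0.01 0.02 1.6 0 0 0; 100 0.01 0.02 1.6 0 0 0; 100 0.01 0.02 1.6 0 0 0; 100 0.02 0 1.5 0 0 0; 100 0 0 0 0 0 0; 40 0 0 0 0 0 0; 40 0 0 0 0 0 0; 0 0 0 0 0 0 0; 0 0 0 0 0 0 0; 0 0 0 0 0 0 0", force=10)

```text
time: 5.4
tool_pos: [0.5452, 0.1043, 0.1295]
tool_rot: [3.079, 0.519, 2.977]
contact_force: [-0.8, 0.7, 0.0]
opening: 0.0464
grip_force: 0.0
```

```bash
cat >> h.py <<'E'
def st():
    m,F=frame(V);o,p,R=cur(); y=F.T@R[:,1]
    print("q",o["qpos"].round(2),"loc mm",(F.T@(p-m)*1000).round(1),"psi",np.degrees(np.arctan2(y[1],y[0])).round(2),"Ftool",(R.T@o["contact_force"]).round(1),"Mtool",(R.T@o["torque"]).round(2),"open",round(o["opening"]*1000,1),"g",round(o["grip_force"],1),"t",o["time"])
E
python3 -c "
from h import *
st()"
```

```text
q [ 0.09  0.31  2.03 -0.23  0.28 -1.13] loc mm [ 0.5  1.7 -8.8] psi 84.09 Ftool [ 0.7  0.6 -0.4] Mtool [ 0.04  0.29 -0.01] open 46.4 g 0.0 t 5.4
```

Emit:
apply_moves(motion="45 0 -0.15 0 0 0.035 0; 45 0 0 0 0 0 0; 0 0 0 0 0 0 0; 0 0 0 0 0 0 0; 0 0 0 0 0 0 0; 0 0 0 0 0 0 0", force=12)

```text
time: 6.15
tool_pos: [0.5451, 0.1033, 0.1293]
tool_rot: [3.08, 0.484, 2.979]
contact_force: [1.3, 5.6, -0.2]
opening: 0.0358
grip_force: 12.0
```

```bash
python3 -c "
from h import *
st()"
```

```text
q [ 0.08  0.32  2.01 -0.16  0.34 -1.21] loc mm [ 0.4  0.8 -8.9] psi 84.09 Ftool [-0.2  5.7  0.7] Mtool [-0.78  0.26  0.13] open 35.8 g 12.0 t 6.15
```

Emit:
apply_moves(motion="0 0 0.1 0 0 0 0; 0 0 0 0 0 0 0; 0 0 0 0 0 0 0", force=35)

```text
time: 6.52
tool_pos: [0.5451, 0.1035, 0.1293]
tool_rot: [3.081, 0.484, 2.979]
contact_force: [0.3, -2.9, 0.9]
opening: 0.0357
grip_force: 35.0
```

```bash
python3 -c "
from h import *
st()"
```

```text
q [ 0.08  0.32  2.01 -0.16  0.34 -1.21] loc mm [ 0.4  0.9 -9. ] psi 84.08 Ftool [-1.1 -2.8 -0.6] Mtool [0.57 0.06 0.3 ] open 35.7 g 35.0 t 6.525
```

Emit:
apply_moves(motion="0 0 0 0 0 0 0.1; 0 0 0 0 0 0 0.1; 0 0 0 0 0 0 0.1; 0 0 0 0 0 0 0.1; 0 0 0 0 0 0 0.1; 0 0 0 0 0 0 0.1; 0 0 0 0 0 0 0.1; 0 0 0 0 0 0 0.1; 0 0 0 0 0 0 0")

```text
time: 7.65
tool_pos: [0.545, 0.1032, 0.1292]
tool_rot: [2.744, 0.29, 2.135]
contact_force: [-0.0, -6.4, 0.4]
opening: 0.0353
grip_force: 35.1
```

```bash
python3 -c "
from h import *
st()"
```

```text
q [ 0.08  0.32  2.01 -0.16  0.34 -0.41] loc mm [ 0.3  0.7 -9. ] psi 38.26 Ftool [-5.2 -3.6 -0.2] Mtool [ 0.08 -0.42 -0.03] open 35.3 g 35.1 t 7.65
```

```bash
python3 - <<'E'
from h import *
P=[robot.read_camera("scene") for _ in range(4)];S=P[-1];S["img"]=np.clip(np.mean([q["img"] for q in P],0)*1.6,0,255).astype(np.uint8)
m,F=frame(V)
L=[(np.array([m+F@[r*np.cos(np.radians(A)),r*np.sin(np.radians(A)),-.0155] for r in (.019,.026)]),c) for A,c in ((114-46,(255,0,255)),(108-40,(0,255,0)),(108,(255,255,0)))]
cv2.imwrite("pics/p1.png",overlay(S,(300,210,50,55),L,10))
E
```

```text
(no output)
```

View pics/p1.png

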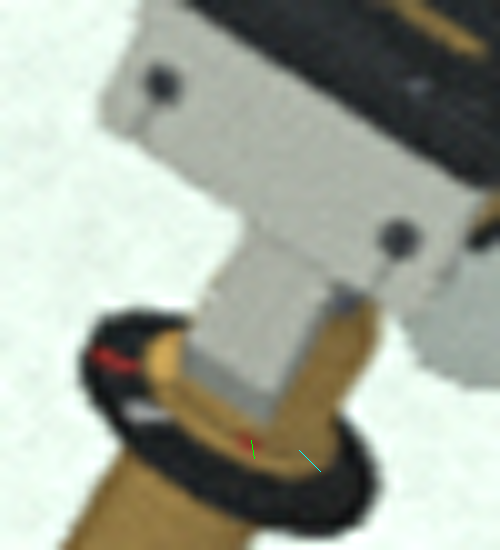

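Emit:
apply_moves(motion="0 0 0 0 0 0 0.1; 0 0 0 0 0 0 0.1; 0 0 0 0 0 0 0.1; 0 0 0 0 0 0 0.1; 0 0 0 0 0 0 0.1; 0 0 0 0 0 0 0.1; 0 0 0 0 0 0 0.1; 0 0 0 0 0 0 0.1; 0 0 0 0 0 0 0.075; 0 0 0 0 0 0 0; 0 0 0 0 0 0 0")

```text
time: 9.22
tool_pos: [0.5448, 0.1036, 0.1293]
tool_rot: [2.665, -0.101, 1.346]
contact_force: [-4.5, -3.8, 2.4]
opening: 0.0346
grip_force: 35.2
```

```bash
python3 - <<'E'
from h import *
st()
P=[robot.read_camera("scene") for _ in range(4)];S=P[-1];S["img"]=np.clip(np.mean([q["img"] for q in P],0)*1.6,0,255).astype(np.uint8)
P=[robot.read_camera("top") for _ in range(4)];T=P[-1];T["img"]=np.clip(np.mean([q["img"] for q in P],0)*1.6,0,255).astype(np.uint8)
cv2.imwrite("pics/p2.png",np.hstack([overlay(S,(300,225,40,40),[],10),overlay(T,(245,145,40,40),[],10)]))
E
```

```text
q [ 0.08  0.32  2.01 -0.16  0.34  0.47] loc mm [ 0.1  1.  -8.8] psi -11.77 Ftool [-4.4 -1.8 -4.2] Mtool [-0.34 -0.52 -0.01] open 34.6 g 35.2 t 9.225
```

View pics/p2.png

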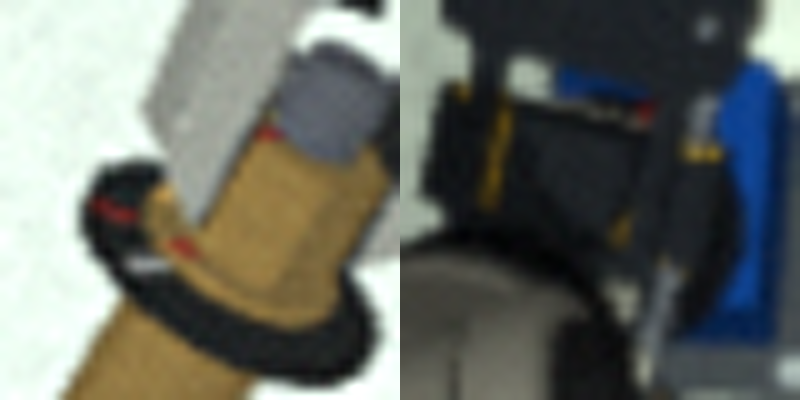

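```bash
python3 - <<'E'
from h import *
S=robot.read_camera("scene")
b=lambda x,y:np.array((300+x/10-.5,225+y/10-.5))
for n,u,h in (("white",b(150,265),-.019),("red",b(113,211),-.019),("ptr",b(185,247),-.015),("ptrtop",b(270,131),.015),("plugtop",b(345,75),.034)): print(n,onplane(S,u,V,h))
m,F=frame(V)
for A in (10,18,26): print(A,(proj(S,[m+F@[r*np.cos(np.radians(A)),r*np.sin(np.radians(A)),h] for r,h in ((.023,-.0155),(.03,-.019),(.017,.015))])-[299.5,224.5])*10)
E
```

```text
white (np.float64(18.334208683139266), np.float64(29.360601492131213))
red (np.float64(-18.12956789807038), np.float64(29.99501032378396))
ptr (np.float64(17.6747449806496), np.float64(20.218979900443543))
ptrtop (np.float64(13.52581968401689), np.float64(12.88607255305481))
plugtop (np.float64(49.43519999476299), np.float64(9.074134775784819))
10 [[167.22814135 240.31342405]
 [136.08890633 252.07663473]
 [254.40131919 127.54577967]]
18 [[176.06102222 249.87152762]
 [147.57463485 264.65329194]
 [261.13445901 134.45217875]]
26 [[186.25751189 259.36157101]
 [160.88300716 277.14942402]
 [268.84576447 141.33833713]]
```

```bash
cat >> h.py <<'E'
def wR(a): 
    x=np.array([np.cos(a),np.sin(a),0]); z=np.array([0,0,-1.]); return np.array([x,np.cross(z,x),z]).T
E
python3 - <<'E'
from h import *
o,p,R=cur(); p1=p-R[:,2]*.085
plan(np.array([.3585,-.3076,.13]),wR(.04),16,p1,R)
E
```

```text
total rotvec [ 0.341 -0.394  1.254] shift tool cm [-44.    -5.9    0.35]
-2.75 -0.37 0.02 0.02 -0.02 0.08; -2.77 -0.15 0.1 0.02 -0.02 0.08; -2.77 0.07 0.16 0.02 -0.02 0.08; -2.75 0.29 0.23 0.02 -0.02 0.08; -2.71 0.51 0.29 0.02 -0.02 0.08; -2.66 0.73 0.34 0.02 -0.02 0.08; -2.58 0.94 0.39 0.02 -0.02 0.08; -2.49 1.15 0.43 0.02 -0.02 0.08; -2.38 1.35 0.46 0.02 -0.02 0.08; -2.26 1.54 0.49 0.02 -0.02 0.08; -2.12 1.72 0.51 0.02 -0.02 0.08; -1.96 1.89 0.52 0.02 -0.02 0.08; -1.79 2.05 0.52 0.02 -0.02 0.08; -1.61 2.2 0.52 0.02 -0.02 0.08; -1.42 2.33 0.51 0.02 -0.02 0.08; -1.23 2.44 0.49 0.02 -0.02 0.08
```

Emit:
apply_moves(motion="70 0 0 0 0 0 0; 70 0 0 0 0 0 0; 70 0 0 0 0 0 0; 70 0 0 -1.5 0 0 0; 70 0 0 -1.75 0 0 0; 70 0 0 -1.75 0 0 0; 70 0 0 -1.75 0 0 0; 70 0 0 -1.75 0 0 0", force=20)

```text
time: 10.68
tool_pos: [0.5047, 0.1052, 0.2058]
tool_rot: [2.664, -0.102, 1.345]
contact_force: [0.0, -0.7, 0.3]
opening: 0.0639
grip_force: 0.0
```

Emit:
apply_moves(motion="70 -2.75 -0.37 0.02 0.021 -0.025 0.078; 70 -2.77 -0.15 0.1 0.021 -0.025 0.078; 70 -2.77 0.07 0.16 0.021 -0.025 0.078; 70 -2.75 0.29 0.23 0.021 -0.025 0.078; 70 -2.71 0.51 0.29 0.021 -0.025 0.078; 70 -2.66 0.73 0.34 0.021 -0.025 0.078; 70 -2.58 0.94 0.39 0.021 -0.025 0.078; 70 -2.49 1.15 0.43 0.021 -0.025 0.078; 70 -2.38 1.35 0.46 0.021 -0.025 0.078; 70 -2.26 1.54 0.49 0.021 -0.025 0.078; 70 -2.12 1.72 0.51 0.021 -0.025 0.078; 70 -1.96 1.89 0.52 0.021 -0.025 0.078; 70 -1.79 2.05 0.52 0.021 -0.025 0.078; 70 -1.61 2.2 0.52 0.021 -0.025 0.078; 70 -1.42 2.33 0.51 0.021 -0.025 0.078; 70 -1.23 2.44 0.49 0.021 -0.025 0.078; 70 0 0 0 0 0 0")

```text
time: 12.8
tool_pos: [0.3589, -0.309, 0.1316]
tool_rot: [3.134, 0.001, 0.041]
contact_force: [0.1, 0.4, -0.1]
opening: 0.0644
grip_force: 0.0
```

```bash
python3 - <<'E'
from h import *
st();plan(np.array([.3585,-.3076,.031]),wR(.04),1)
P=[robot.read_camera("scene") for _ in range(4)];S=P[-1];S["img"]=np.clip(np.mean([q["img"] for q in P],0)*1.6,0,255).astype(np.uint8)
P=[robot.read_camera("top") for _ in range(4)];T=P[-1];T["img"]=np.clip(np.mean([q["img"] for q in P],0)*1.6,0,255).astype(np.uint8)
cv2.imwrite("pics/p3.png",np.vstack([np.hstack([overlay(S,(305,225,40,30),[],10),overlay(T,(245,145,40,30),[],10)]),np.hstack([overlay(S,(270,140,80,60),[],5),overlay(T,(375,190,80,60),[],5)])]))
E
```

```text
q [-0.87  0.35  1.8  -0.01  0.98  0.66] loc mm [-143.2 -419.7   76.6] psi -85.47 Ftool [ 0.2 -0.4  0.1] Mtool [ 0.01 -0.18  0.04] open 64.4 g 0.0 t 12.8
total rotvec [0.007 0.001 0.001] shift tool cm [-0.02 -0.22 10.06]
-0.02 -0.22 10.06 0.01 0 0
```

View pics/p3.png

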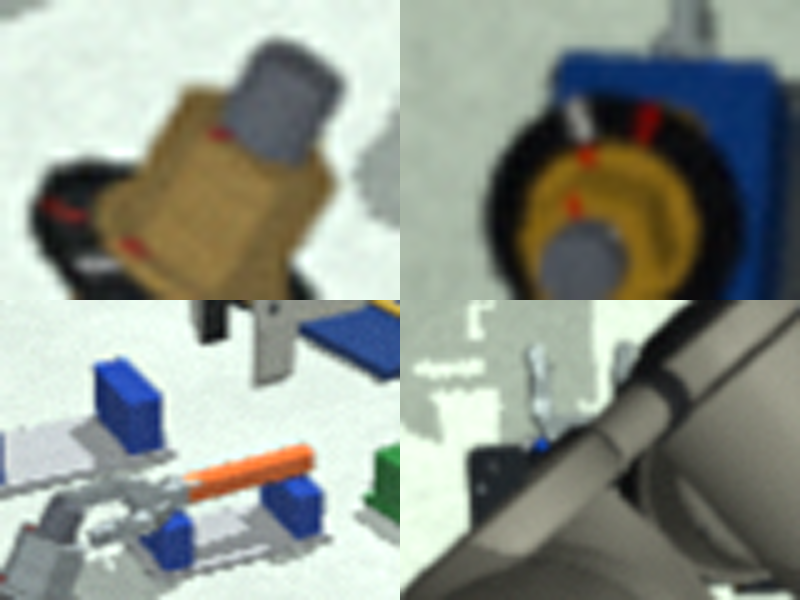

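Emit:
apply_moves(motion="70 0 -0.1 2.5 0.007 0 0; 70 0 0 2.5 0 0 0; 70 0 0 2.5 0 0 0; 70 0 0 2 0 0 0; 70 0 0 0.56 0 0 0; 70 0 0 0 0 0 0; 0 0 0 0 0 0 0; 0 0 0 0 0 0 0; 0 0 0 0 0 0 0; 0 0 0 0 0 0 0; 0 0 0 0 0 0 0", force=20)

```text
time: 14.58
tool_pos: [0.3588, -0.307, 0.0306]
tool_rot: [3.142, 0.002, 0.043]
contact_force: [0.3, -0.1, -0.0]
opening: 0.0187
grip_force: 0.0
```

```bash
python3 -c "
from h import *
st(); o=robot.observe(); print(o['tool_pos'],o['tool_rot'])"
```

```text
q [-0.87  0.51  1.9  -0.    0.73  0.66] loc mm [-193.8 -417.6  -10.8] psi -85.59 Ftool [0.3 0.1 0. ] Mtool [-0.04 -0.17  0.  ] open 18.7 g 0.0 t 14.575
[ 0.35884284 -0.3069796   0.03058803] [3.14152374e+00 1.68746558e-03 4.28972938e-02]
```

Emit:
apply_moves(motion="0 0 0 0 0 0 0; 0 0 0 0 0 0 0; 0 0 0 0 0 0 0; 0 0 0 -1 0 0 0; 0 0 0 -2.5 0 0 0; 0 0 0 -3 0 0 0; 0 0 0 -3 0 0 0; 0 0 0 -3 0 0 0; 0 0 0 0 0 0 0", force=50)

```text
time: 15.7
tool_pos: [0.3598, -0.3077, 0.1576]
tool_rot: [3.138, -0.001, 0.043]
contact_force: [0.7, 1.1, -2.2]
opening: 0.0153
grip_force: 50.0
```

```bash
python3 - <<'E'
from h import *
st(); o,p,R=cur(); print(p.round(4),o["tool_rot"].round(3))
# predicted tip positions & where the orange handle shows
for c in ("scene","top"):
    P=[robot.read_camera(c) for _ in range(3)];S=P[-1];I=np.mean([q["img"] for q in P],0).astype(np.uint8)
    cv2.imwrite(f"pics/w_{c}.png",I[:,:,::-1])
    h=cv2.cvtColor(I,cv2.COLOR_RGB2HSV); m=cv2.inRange(h,(5,170,110),(18,255,255)); n,l,s,cc=cv2.connectedComponentsWithStats(m)
    print(c,[(s[i].tolist(),cc[i].round(1).tolist()) for i in range(1,n) if s[i,4]>15])
    g=p-R[:,2]*.019
    print(proj(S,[g+R@[x,y,0] for x,y in ((-.055,0),(.043,0),(.12,.029),(.12,-.029),(.0795,0))]).round(1).tolist())
    k=proj(S,[g+R@[.09,0,0]])[0].astype(int); S["img"]=np.clip(I*1.4,0,255).astype(np.uint8)
    L=[(np.array([g+R@[x,y,-.006] for x,y in ((.108,.01825),(.0795,.01825),(.0795,-.01825),(.108,-.01825))]),(0,255,0)),(np.array([g+R@[x,y,-.006] for x,y in ((.12,.031),(.09,.031))]),(255,0,255)),(np.array([g+R@[x,y,-.008] for x,y in ((.043,.008),(-.055,.008),(-.055,-.008),(.043,-.008))]),(255,255,0))]
    cv2.imwrite(f"pics/wo_{c}.png",overlay(S,(k[0]-25,k[1]-20,50,75),L,8))
a,b=cv2.imread("pics/wo_scene.png"),cv2.imread("pics/wo_top.png"); cv2.imwrite("pics/wo.png",np.hstack([a,b]))
E
```

```text
q [-0.87  0.32  1.77 -0.    1.05  0.66] loc mm [-129.5 -418.3   98.7] psi -85.49 Ftool [ 0.8 -1.1  2.2] Mtool [-0.03 -0.3  -0.02] open 15.3 g 50.0 t 15.7
[ 0.3598 -0.3077  0.1576] [ 3.138e+00 -1.000e-03  4.300e-02]
scene []
[[332.2, 135.9], [304.9, 142.0], [278.0, 143.4], [286.1, 150.9], [294.2, 144.4]]
top []
[[425.6, 257.6], [422.5, 218.3], [431.3, 188.0], [408.7, 188.8], [421.3, 204.0]]
```

```bash
cat >> h.py <<'E'
NC=np.array([.0004,.0009,0])
def wtcp(phi,h,back,dx=0.):
    # tool pose putting wrench on nut: handle at frame angle phi, retracted by back
    m,F=frame(V); a=np.radians(phi); d=np.array([np.cos(a),np.sin(a),0])
    R=toolR(V,phi+90); # tool x = -d, tool y=-wrench y
    return m+F@(NC+d*(.100+dx+back)+[0,0,h-.0174]),R
def planw(P,w,n,p0,R0):
    w=np.array(w); rows=[]
    for k in range(n):
        Rk=R0@Ro.from_rotvec(w*k/n).as_matrix(); rows.append(np.r_[(Rk.T@(P-p0)/n*100).round(2),(w/n).round(3)])
    print("; ".join("0 "+" ".join(f"{x:g}" for x in r) for r in rows)); return P,R0@Ro.from_rotvec(w).as_matrix()
E
python3 - <<'E'
from h import *
o,p,R=cur(); P2,R2=wtcp(78,.05,.055); print(P2,wtcp(78,.002,.055)[0])
print((frame(V)[1].T@R2).round(2))
p1,R1=planw(np.array([.42,-.05,.29]),[0,0,-2.72],16,p,R)
w=Ro.from_matrix(R1.T@R2).as_rotvec();print(w)
planw(P2,w,16,p1,R1)
E
```

```text
[0.55914735 0.25456705 0.18139814] [0.58312218 0.25346824 0.13982892]
[[-0.21 -0.98 -0.  ]
 [-0.98  0.21  0.  ]
 [-0.   -0.   -1.  ]]
0 0.45 -1.59 -0.85 0 0 -0.17; 0 0.71 -1.49 -0.85 0 0 -0.17; 0 0.95 -1.35 -0.85 0 0 -0.17; 0 1.17 -1.16 -0.85 0 0 -0.17; 0 1.35 -0.95 -0.85 0 0 -0.17; 0 1.49 -0.71 -0.85 0 0 -0.17; 0 1.59 -0.45 -0.85 0 0 -0.17; 0 1.64 -0.17 -0.85 0 0 -0.17; 0 1.65 0.11 -0.85 0 0 -0.17; 0 1.6 0.38 -0.85 0 0 -0.17; 0 1.52 0.65 -0.85 0 0 -0.17; 0 1.38 0.9 -0.85 0 0 -0.17; 0 1.21 1.12 -0.85 0 0 -0.17; 0 1 1.31 -0.85 0 0 -0.17; 0 0.77 1.46 -0.85 0 0 -0.17; 0 0.51 1.57 -0.85 0 0 -0.17
[ 0.29400047 -0.516597   -1.65123878]
0 -0.11 2.09 0.68 0.018 -0.032 -0.103; 0 -0.3 2.08 0.65 0.018 -0.032 -0.103; 0 -0.49 2.05 0.62 0.018 -0.032 -0.103; 0 -0.68 2 0.6 0.018 -0.032 -0.103; 0 -0.87 1.93 0.59 0.018 -0.032 -0.103; 0 -1.04 1.85 0.59 0.018 -0.032 -0.103; 0 -1.21 1.74 0.59 0.018 -0.032 -0.103; 0 -1.36 1.62 0.6 0.018 -0.032 -0.103; 0 -1.5 1.48 0.62 0.018 -0.032 -0.103; 0 -1.63 1.33 0.65 0.018 -0.032 -0.103; 0 -1.74 1.17 0.68 0.018 -0.032 -0.103; 0 -1.83 1 0.71 0.018 -0.032 -0.103; 0 -1.9 0.82 0.76 0.018 -0.032 -0.103; 0 -1.95 0.64 0.81 0.018 -0.032 -0.103; 0 -1.97 0.45 0.86 0.018 -0.032 -0.103; 0 -1.98 0.26 0.92 0.018 -0.032 -0.103
```

Emit:
apply_moves(motion="0 0.45 -1.59 -0.85 0 0 -0.17; 0 0.71 -1.49 -0.85 0 0 -0.17; 0 0.95 -1.35 -0.85 0 0 -0.17; 0 1.17 -1.16 -0.85 0 0 -0.17; 0 1.35 -0.95 -0.85 0 0 -0.17; 0 1.49 -0.71 -0.85 0 0 -0.17; 0 1.59 -0.45 -0.85 0 0 -0.17; 0 1.64 -0.17 -0.85 0 0 -0.17; 0 1.65 0.11 -0.85 0 0 -0.17; 0 1.6 0.38 -0.85 0 0 -0.17; 0 1.52 0.65 -0.85 0 0 -0.17; 0 1.38 0.9 -0.85 0 0 -0.17; 0 1.21 1.12 -0.85 0 0 -0.17; 0 1 1.31 -0.85 0 0 -0.17; 0 0.77 1.46 -0.85 0 0 -0.17; 0 0.51 1.57 -0.85 0 0 -0.17")

```text
time: 18.0
tool_pos: [0.4204, -0.0495, 0.2909]
tool_rot: [-3.141, -0.003, 2.768]
contact_force: [0.3, 0.1, -2.3]
opening: 0.0154
grip_force: 50.0
```

```bash
python3 - <<'E'
from h import *
st();o,p,R=cur(); P2,R2=wtcp(78,.05,.055)
w=Ro.from_matrix(R.T@R2).as_rotvec();print(w)
planw(P2,w,16,p,R)
E
```

```text
q [-0.3   0.11  1.66 -0.    1.38 -1.5 ] loc mm [ -20.6 -157.6  189.8] psi 73.63 Ftool [-0.3  0.2  2.3] Mtool [ 0.   -0.02  0.05] open 15.4 g 50.0 t 18.0
[ 0.29355079 -0.5156122  -1.64547395]
0 -0.12 2.09 0.68 0.018 -0.032 -0.103; 0 -0.31 2.08 0.65 0.018 -0.032 -0.103; 0 -0.5 2.05 0.63 0.018 -0.032 -0.103; 0 -0.69 2 0.61 0.018 -0.032 -0.103; 0 -0.87 1.93 0.6 0.018 -0.032 -0.103; 0 -1.05 1.84 0.59 0.018 -0.032 -0.103; 0 -1.21 1.73 0.6 0.018 -0.032 -0.103; 0 -1.36 1.61 0.61 0.018 -0.032 -0.103; 0 -1.5 1.48 0.63 0.018 -0.032 -0.103; 0 -1.63 1.33 0.65 0.018 -0.032 -0.103; 0 -1.73 1.17 0.68 0.018 -0.032 -0.103; 0 -1.82 1 0.72 0.018 -0.032 -0.103; 0 -1.89 0.82 0.76 0.018 -0.032 -0.103; 0 -1.94 0.64 0.81 0.018 -0.032 -0.103; 0 -1.97 0.45 0.86 0.018 -0.032 -0.103; 0 -1.98 0.26 0.92 0.018 -0.032 -0.103
```

Emit:
apply_moves(motion="0 -0.12 2.09 0.68 0.018 -0.032 -0.103; 0 -0.31 2.08 0.65 0.018 -0.032 -0.103; 0 -0.5 2.05 0.63 0.018 -0.032 -0.103; 0 -0.69 2 0.61 0.018 -0.032 -0.103; 0 -0.87 1.93 0.6 0.018 -0.032 -0.103; 0 -1.05 1.84 0.59 0.018 -0.032 -0.103; 0 -1.21 1.73 0.6 0.018 -0.032 -0.103; 0 -1.36 1.61 0.61 0.018 -0.032 -0.103; 0 -1.5 1.48 0.63 0.018 -0.032 -0.103; 0 -1.63 1.33 0.65 0.018 -0.032 -0.103; 0 -1.73 1.17 0.68 0.018 -0.032 -0.103; 0 -1.82 1 0.72 0.018 -0.032 -0.103; 0 -1.89 0.82 0.76 0.018 -0.032 -0.103; 0 -1.94 0.64 0.81 0.018 -0.032 -0.103; 0 -1.97 0.45 0.86 0.018 -0.032 -0.103; 0 -1.98 0.26 0.92 0.018 -0.032 -0.103; 0 0 0 0 0 0 0")

```text
time: 20.12
tool_pos: [0.5594, 0.254, 0.1802]
tool_rot: [-2.635, 0.103, -1.803]
contact_force: [-0.8, -0.7, -1.9]
opening: 0.0155
grip_force: 50.0
```

```bash
python3 - <<'E'
from h import *
st();o,p,R=cur(); P2,R2=wtcp(78,.002,.055)
w=Ro.from_matrix(R.T@R2).as_rotvec();print(w)
planw(P2,w,3,p,R)
E
```

```text
q [ 0.42  0.36  1.77 -0.41  0.58 -2.17] loc mm [ 32.3 151.9  31.4] psi 167.82 Ftool [1.  1.4 1.3] Mtool [-0.59  0.01  0.13] open 15.5 g 50.0 t 20.125
[ 0.00719516 -0.00256329 -0.00306851]
0 -0.03 -0.02 1.56 0.002 -0.001 -0.001; 0 -0.02 -0.01 1.56 0.002 -0.001 -0.001; 0 -0.02 -0.01 1.56 0.002 -0.001 -0.001
```

Emit:
apply_moves(motion="0 -0.03 -0.02 1.6 0.007 -0.003 -0.003; 0 -0.02 -0.01 1.6 0 0 0; 0 -0.02 -0.01 1.49 0 0 0; 0 0 0 0 0 0 0")

```text
time: 20.62
tool_pos: [0.5841, 0.2525, 0.1403]
tool_rot: [-2.627, 0.105, -1.8]
contact_force: [-0.6, -0.2, -3.0]
opening: 0.0155
grip_force: 50.0
```

```bash
python3 - <<'E'
from h import *
st();o,p,R=cur(); P2,R2=wtcp(78,.002,.055); print(((p-P2)@R2*1000).round(2),Ro.from_matrix(R.T@R2).as_rotvec().round(3))
g=p-R[:,2]*.0174; m,F=frame(V)
L=[(np.array([g+R@[x,y,-.006] for x,y in ((.108,.01825),(.0795,.01825),(.0795,-.01825),(.108,-.01825))]),(0,255,0)),(np.array([g+R@[x,y,-.006] for x,y in ((.12,.031),(.09,.031))]),(255,0,255)),(np.array([g+R@[x,y,-.006] for x,y in ((.12,-.031),(.09,-.031))]),(255,0,255)),
(np.array([m+F@(NC+[.01963*np.cos(a),.01963*np.sin(a),.015]) for a in np.radians(18+60*np.arange(7))]),(255,255,0))]
out=[]
for c in ("scene","top"):
    P=[robot.read_camera(c) for _ in range(3)];S=P[-1];S["img"]=np.clip(np.mean([q["img"] for q in P],0)*1.6,0,255).astype(np.uint8)
    k=proj(S,[g+R@[.12,0,0]])[0].astype(int)
    out+=[overlay(S,(k[0]-20,k[1]-20,40,30),L,10),overlay(S,(k[0]-20,k[1]-20,40,30),[],10)]
cv2.imwrite("pics/ins.png",np.vstack([np.hstack(out[:2]),np.hstack(out[2:])]))
E
```

```text
q [ 0.39  0.44  1.77 -0.47  0.49 -2.12] loc mm [ 33.8 151.6 -15.5] psi 167.92 Ftool [0.7 1.9 2.3] Mtool [-0.58  0.04  0.06] open 15.5 g 50.0 t 20.625
[ 0.65 -1.29  0.13] [-0.001 -0.    -0.001]
```

View pics/ins.png

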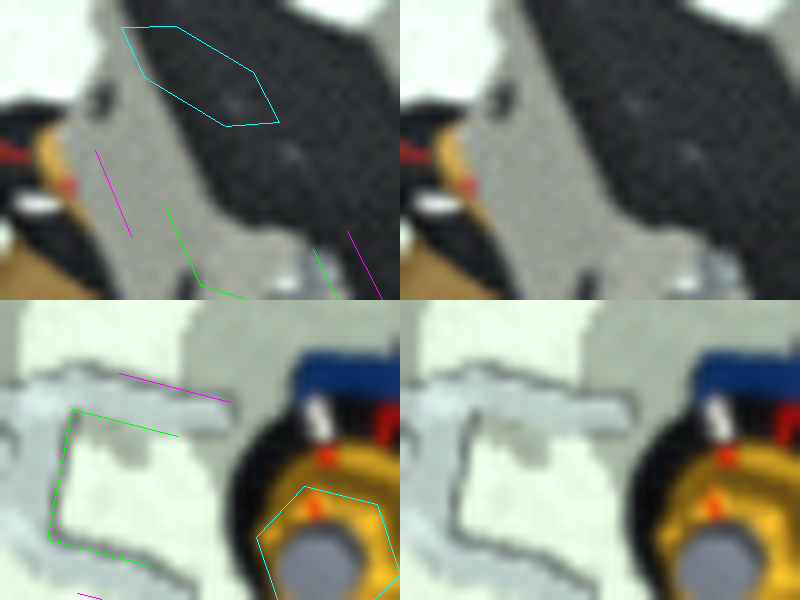

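Emit:
apply_moves(motion="0 0 0.13 0 0 0 0; 0 1 0 0 0 0 0; 0 1 0 0 0 0 0; 0 1 0 0 0 0 0; 0 0.5 0 0 0 0 0; 0 0 0 0 0 0 0")

```text
time: 21.68
tool_pos: [0.5753, 0.2191, 0.1376]
tool_rot: [-2.625, 0.106, -1.799]
contact_force: [-1.2, -1.0, -1.9]
opening: 0.0158
grip_force: 50.0
```

```bash
cat >> h.py <<'E'
def err(phi,h=.002,back=0):
    st();o,p,R=cur(); P2,R2=wtcp(phi,h,back); print("err mm",((p-P2)@R2*1000).round(2),Ro.from_matrix(R.T@R2).as_rotvec().round(3))
E
python3 -c "
from h import *
err(78)"
```

```text
q [ 0.34  0.41  1.84 -0.46  0.44 -2.18] loc mm [ 26.1 117.8 -14.2] psi 167.92 Ftool [1.4 1.7 1.1] Mtool [-0.6  -0.08  0.08] open 15.8 g 50.0 t 21.675
err mm [-19.68  -0.85  -1.19] [-0.003  0.002 -0.001]
```

Emit:
apply_moves(motion="0 0 0.08 0.1 0 0 0; 0 0.5 0 0 0 0 0; 0 0.5 0 0 0 0 0; 0 0.4 0 0 0 0 0; 0 0.35 0 0 0 0 0; 0 0 0 0 0 0 0")

```text
time: 22.42
tool_pos: [0.5711, 0.2025, 0.1345]
tool_rot: [-2.625, 0.106, -1.799]
contact_force: [-0.6, 0.1, -3.0]
opening: 0.0156
grip_force: 50.0
```

```bash
python3 -c "
from h import *
err(78)"
```

```text
q [ 0.3   0.4   1.88 -0.45  0.41 -2.21] loc mm [ 21.6 101.1 -15.2] psi 167.93 Ftool [0.4 2.  2.3] Mtool [-0.64 -0.04  0.05] open 15.6 g 50.0 t 22.425
err mm [-2.38  0.08 -0.18] [-0.003  0.002 -0.001]
```

Emit:
apply_moves(motion="0 0.15 0 0 0 0 0; 0 0.018 -0.605 0 0 0 0.06; 0 0.018 -0.605 0 0 0 0.06; 0 0.018 -0.605 0 0 0 0.06; 0 0.018 -0.605 0 0 0 0.06; 0 0.018 -0.605 0 0 0 0.06; 0 0 0 0 0 0 0")

```text
time: 23.3
tool_pos: [0.5951, 0.1894, 0.1486]
tool_rot: [-2.672, 0.25, -2.068]
contact_force: [0.3, -0.0, -1.6]
opening: 0.0153
grip_force: 50.0
```

```bash
python3 -c "
from h import *
err(78-17.2)"
```

```text
q [ 0.26  0.4   1.82 -0.36  0.44 -2.03] loc mm [ 49.9  89.  -15.2] psi 150.69 Ftool [0.2 0.5 1.6] Mtool [-0.48  0.12 -0.05] open 15.3 g 50.0 t 23.3
err mm [-1.07 -0.19 -0.18] [-0.003  0.003 -0.002]
```

Emit:
apply_moves(motion="0 0.018 -0.605 0 0 0 0.06; 0 0.018 -0.605 0 0 0 0.06; 0 0.018 -0.605 0 0 0 0.06; 0 0.018 -0.605 0 0 0 0.06; 0 0.018 -0.605 0 0 0 0.06; 0 0 0 0 0 0 0")

```text
time: 24.05
tool_pos: [0.6148, 0.1698, 0.1606]
tool_rot: [-2.761, 0.374, -2.355]
contact_force: [0.1, 0.2, -1.6]
opening: 0.0157
grip_force: 50.0
```

```bash
cat >> h.py <<'E'
def reds():
  for c in ("top","scene"):
    P=[robot.read_camera(c) for _ in range(4)];S=P[-1];I=np.mean([q["img"] for q in P],0).astype(np.float32)
    k=proj(S,[frame(V)[0]])[0].astype(int); x0,y0=k-24; J=cv2.resize(I[y0:y0+48,x0:x0+48],None,fx=8,fy=8,interpolation=cv2.INTER_CUBIC)
    r,g,b=J[...,0],J[...,1],J[...,2]; m=((r>70)&(g<.45*r)&(b<.6*r)).astype(np.uint8)
    n,l,s,cc=cv2.connectedComponentsWithStats(m)
    for i in range(1,n):
        if s[i,4]>40:
            u=(cc[i]+.5)/8-.5+[x0,y0]; print(c,u.round(1),s[i,4],"face",np.round(onplane(S,u,V,-.019),1),"skirt",np.round(onplane(S,u,V,-.0155),1),"top",np.round(onplane(S,u,V,.015),1))
E
python3 -c "
from h import *
err(78-34.4);reds()"
```

```text
q [ 0.21  0.4   1.78 -0.29  0.47 -1.85] loc mm [ 73.7  70.4 -15.1] psi 133.47 Ftool [0.4 0.6 1.4] Mtool [-0.36  0.26 -0.11] open 15.7 g 50.0 t 24.05
err mm [-1.06 -0.22 -0.28] [-0.002  0.003 -0.002]
top [269.4 156.3] 198 face [-17.6  32. ] skirt [-18.2  33. ] top [-22.1  41.3]
top [263.7 164.4] 47 face [39.7  9.3] skirt [33.3  9.6] top [-1.5 15.7]
```

```bash
python3 -c "
from h import *
T=robot.read_camera('top')
print(onplane(T,(262,165.2),V,.015),onplane(T,(263.3,160),V,-.0155),onplane(T,(262.3,156.3),V,-.019),onplane(T,(269.4,156.3),V,-.019))"
```

```text
(np.float64(17.448327591725945), np.float64(14.064664920594877)) (np.float64(17.482167016044468), np.float64(21.291661234581976)) (np.float64(18.146009869911484), np.float64(31.127980795112485)) (np.float64(-17.512808800498394), np.float64(32.007138694205715))
```

```bash
python3 - <<'E'
from h import *
P=[robot.read_camera("top") for _ in range(6)];T=P[-1];I=np.mean([q["img"] for q in P],0)
print(proj(T,[frame(V)[0]+frame(V)[1]@[.015*np.cos(np.radians(a)),.015*np.sin(np.radians(a)),.015] for a in (18,0,-8,-17.5)]).round(1).tolist())
print("cols",list(range(256,276)))
for y in range(154,176): print(y," ".join(f"{int(I[y,x,0]):3d}/{int(100*I[y,x,1]/I[y,x,0]):2d}" for x in range(256,276)))
E
```

```text
[[261.8, 164.9], [263.6, 164.7], [264.4, 164.8], [265.3, 165.0]]
cols [256, 257, 258, 259, 260, 261, 262, 263, 264, 265, 266, 267, 268, 269, 270, 271, 272, 273, 274, 275]
154  95/108  97/109  91/110  79/109  74/108  59/115  41/127  29/130  19/145  11/169   8/209   7/276   9/218  19/128  19/135  16/184  10/292  12/330  10/389   8/492
155  78/108  89/109 107/109 112/108 118/107 104/109  85/110  72/111  55/110  36/113  27/108  18/104  27/55  50/21  54/31  29/93  20/146  20/170  17/239  10/408
156  66/109  82/110 109/109 118/109 127/107 129/108 126/108 116/109  95/109  78/110  64/110  39/105  44/47  84/11  88/11  30/49  22/91  33/90  28/127  18/228
157  85/110  88/110 112/109 124/109 130/108 133/108 131/110 124/109 115/109 113/109 106/109  76/106  56/78  76/23  67/15  22/51  13/103  17/91  26/100  28/143
158 117/110  92/109 118/109 123/109 125/109 127/108 129/108 129/109 119/110 120/108 118/109 111/109  82/101  63/68  38/54  14/84  11/110  13/101  17/93  21/125
159 113/109 105/110 114/108 115/109 115/109 118/109 121/108 113/106 118/106 121/108 119/108 119/108 113/107  77/105  41/106  20/
[... 1797 characters left out ...]
76/108  74/106  62/104  74/84 121/78 117/76  90/76  79/74 109/76  97/76  34/81   9/112
172 116/106 112/93  94/86  74/102  71/106  73/106  74/106  75/106  77/105  75/105  73/98  97/82 138/77 122/76  87/75  86/74 109/76  68/76  19/86  11/120
173 118/106 122/95 117/87  83/98  72/105  72/107  72/107  74/106  76/105  76/103  87/91 120/80 139/77 127/76  88/75  91/75  86/75  31/80  12/104  10/123
174 117/109 118/106 116/101  97/96  78/103  72/106  73/105  74/106  78/102  88/93 108/82 140/78 135/77 122/76  85/75  67/77  33/78  11/101  11/116   9/118
175 120/109 117/109 118/107 113/103  94/101  85/101  85/96  87/95  92/92 106/82 113/77 112/77 106/76  96/76  52/80  24/84  12/97  10/120  11/101  11/121
```

Emit:
apply_moves(motion="0 0.015 -0.505 0 0 0 0.05; 0 0.015 -0.505 0 0 0 0.05; 0 0.015 -0.505 0 0 0 0.05; 0 0.015 -0.505 0 0 0 0.05; 0 0 0 0 0 0 0", force=60)

```text
time: 25.42
tool_pos: [0.6247, 0.1535, 0.1669]
tool_rot: [-2.843, 0.442, -2.561]
contact_force: [1.5, 0.6, -2.2]
opening: 0.0156
grip_force: 60.0
```

```bash
cat >> h.py <<'E'
def ptr():
    P=[robot.read_camera("top") for _ in range(6)];T=P[-1];I=np.mean([q["img"] for q in P],0)
    m,F=frame(V); k=proj(T,[m+F@[0,0,.015]])[0]
    a=np.arange(-60,61,1.); out=[]
    for A in a:
        s=0
        for r in (.0135,.015,.0165,.018):
            u=proj(T,[m+F@[r*np.cos(np.radians(A)),r*np.sin(np.radians(A)),.015]])[0]
            c=cv2.getRectSubPix(I.astype(np.float32),(1,1),(float(u[0]),float(u[1])))[0,0]; s+=max(0,.72-c[1]/c[0])
        out.append(s)
    out=np.array(out); i=out.argmax(); sel=abs(a-a[i])<25; print("ptr top angle",(a[sel]@out[sel]/out[sel].sum()).round(1),"peak",a[i],out.max().round(2))
    u=proj(T,[m])[0].astype(int); 
    for y in range(u[1]-14,u[1]-1): print(y," ".join(f"{int(I[y,x,0]):3d}/{int(100*I[y,x,1]/I[y,x,0]):2d}" for x in range(258,275)))
E
python3 -c "
from h import *
err(78-45.8);ptr()"
```

```text
q [ 0.18  0.4   1.76 -0.24  0.48 -1.72] loc mm [ 86.1  54.5 -15. ] psi 122.02 Ftool [-0.5  0.5  2.6] Mtool [-0.28  0.21 -0.12] open 15.6 g 60.0 t 25.425
err mm [-1.08 -0.26 -0.36] [-0.001  0.004 -0.003]
ptr top angle -10.5 peak -13.0 0.92
154  66/108  65/112  74/111 108/109  99/109  80/110  72/110  42/118  26/128  13/196   9/233  17/147  19/139  15/193  11/289   8/439  10/406
155  79/109  65/110  96/110 112/109 115/109 117/108 115/108  82/110  62/111  36/113  28/87  40/35  53/33  28/92  20/142  21/164  18/224
156 114/108  76/110 109/110 116/109 122/109 125/109 128/108 114/109  96/109  73/110  60/100  65/52  81/24  28/53  22/94  32/94  28/127
157 112/110  91/110 117/109 121/109 123/109 124/108 126/108 122/109 113/109 108/109  93/108  71/102  58/74  19/79  13/111  19/85  25/107
158 116/109 105/109 115/109 116/109 118/109 120/109 122/108 122/108 118/109 115/109 109/109 100/110  63/108  22/109  11/110  13/110  16/102
159 116/109 114/108 114/109 113/109 114/110 114/109 116/108 113/106 117/108 120/109 118/109 111/109  84/110  41/112  19/117  12/102  10/117
160 114/110 115/109 113/109 115/1
[... 190 characters left out ...]
109 117/109 113/109  91/109  56/109  23/113  11/113
162 114/108 116/108  98/106  86/94  76/83  69/77  66/75  63/75  66/81  78/98 107/107 118/109 119/109 112/109  83/109  42/109  17/106
163 110/106 111/101  67/91  65/79  68/76  70/74  76/71  80/65  76/75  74/82  93/99 117/107 119/109 120/109 116/106  66/109  26/111
164  86/90  93/80  83/76  86/76  93/74 102/72 111/61 121/51 106/72  80/77  83/92 113/106 118/109 119/109 114/109  87/109  41/110
165  92/77 118/75 124/76 124/75 124/75 128/70 139/52 141/41 128/71 100/75  81/80  90/98 110/109 119/110 119/109 112/109  75/110
166 102/76 125/75 125/76 121/76 115/76 119/71 124/56 128/53 129/75 120/76 101/76  83/85  96/104 115/109 120/108 121/109 114/109
```

Emit:
apply_moves(motion="0 0.01 -0.405 0 0 0 0.04; 0 0.01 -0.405 0 0 0 0.04; 0 0.01 -0.405 0 0 0 0.04; 0 0 0 0 0 0 0; 0 0 0 0 0 0 0")

```text
time: 26.35
tool_pos: [0.6291, 0.1428, 0.1697]
tool_rot: [-2.899, 0.473, -2.688]
contact_force: [2.0, 0.8, -2.6]
opening: 0.0155
grip_force: 60.0
```

```bash
python3 -c "
from h import *
err(78-52.7);ptr()"
```

```text
q [ 0.15  0.39  1.76 -0.21  0.48 -1.65] loc mm [ 91.7  44.1 -15. ] psi 115.24 Ftool [-0.7  0.6  3.3] Mtool [-0.16  0.04 -0.13] open 15.5 g 60.0 t 26.35
err mm [-1.02  0.04 -0.37] [-0.     0.004 -0.001]
ptr top angle -19.5 peak -21.0 0.68
154 118/109 114/109  63/111  43/121  73/115 106/110  95/110  72/111  54/117  36/131  17/163  16/156  15/169  13/208   9/332  10/381   9/440
155 116/109 111/109  80/110  73/110 111/109 115/109 116/109 109/109  92/109  66/111  40/106  41/64  38/53  25/104  19/152  20/170  15/256
156 117/109 118/109 114/109  96/109 111/109 122/109 127/109 125/109 117/109  98/111  76/104  64/83  57/61  27/81  24/86  33/92  27/132
157 118/110 114/109 107/110 108/108 117/109 125/109 128/109 129/109 126/109 117/109 111/108  86/107  67/107  36/109  16/100  20/87  26/104
158 122/110 110/109  92/109 113/109 115/110 118/109 124/110 128/108 128/109 122/109 117/108 114/109  96/110  56/111  23/108  12/113  17/95
159 117/109 115/110 112/110 114/109 113/110 113/110 117/108 117/108 124/106 123/108 118/109 119/109 107/109  85/110  41/110  15/100  11/115
160 116/108 113/110 114/109 115
[... 191 characters left out ...]
105 118/108 119/108 111/109  74/110  38/109  15/107
162 116/108 109/106 104/106 109/102  74/93  70/84  67/77  67/77  69/76  73/83  91/100 114/108 119/109 118/109 109/109  55/110  20/113
163 108/104  92/92  69/87  74/82  69/77  71/75  73/75  72/72  72/74  66/78  79/92 106/106 118/109 117/110 109/111  62/110  28/110
164  79/82  93/77  94/76  95/74  95/75 100/75  99/73  98/65 101/63  77/73  71/82  87/101 114/108 117/109 113/109  88/110  39/109
165  92/76 119/76 130/75 129/76 123/76 126/75 127/71 121/49 125/49 106/71  76/78  69/95 105/107 117/109 119/109 108/109  59/112
166  95/76 118/76 123/76 123/76 114/76 118/76 128/70 134/53 135/62 122/74  99/76  79/83  89/101 115/109 120/109 114/110  89/109
```

Emit:
apply_moves(motion="0 0.01 0.474 0 0 0 -0.047; 0 0.01 0.474 0 0 0 -0.047; 0 0.01 0.474 0 0 0 -0.047; 0 0 0 0 0 0 0; 0 -0.5 0 0 0 0 0; 0 -0.7 0 0 0 0 0; 0 0 0 0 0 0 0")

```text
time: 27.52
tool_pos: [0.6333, 0.1623, 0.1717]
tool_rot: [-2.833, 0.436, -2.537]
contact_force: [0.3, -0.6, -3.5]
opening: 0.0157
grip_force: 60.0
```

```bash
python3 -c "
from h import *
err(78-44.6)"
```

```text
q [ 0.19  0.41  1.73 -0.24  0.51 -1.73] loc mm [ 95.6  63.7 -14.9] psi 123.31 Ftool [1.5 0.3 3.2] Mtool [-0.39  0.36  0.13] open 15.7 g 60.0 t 27.525
err mm [-14.03   0.02  -0.5 ] [-0.001  0.005 -0.002]
```

Emit:
apply_moves(motion="0 -1.2 0 0 0 0 0; 0 -1.6 0 0 0 0 0; 0 -1.7 0 0 0 0 0; 0 0 0 -2 0 0 0; 0 0 0 -3 0 0 0; 0 0 0 -3 0 0 0; 0 0 0 -2 0 0 0; 0 0 0 0 0 0 0")

```text
time: 28.52
tool_pos: [0.6157, 0.1874, 0.2787]
tool_rot: [-2.832, 0.438, -2.536]
contact_force: [-0.8, -0.4, -1.9]
opening: 0.0152
grip_force: 60.0
```

```bash
python3 - <<'E'
from h import *
st();reds();ptr()
o,p,R=cur();print(p)
E
```

```text
q [ 0.25  0.28  1.59 -0.21  0.77 -1.75] loc mm [132.9  88.1  87.1] psi 123.31 Ftool [1.6 0.6 1.3] Mtool [-0.43  0.32  0.04] open 15.2 g 60.0 t 28.525
top [268.8 158.4] 584 face [-18.  26.] skirt [-18.7  27. ] top [-23.1  35.5]
scene [304.8 223.6] 55 face [-89.7 102.7] skirt [-86.7  96.1] top [-36.5  62.5]
scene [311.1 245.6] 235 face [-18.8  29.2] skirt [-6.4 32.7] top [31.9 87.9]
ptr top angle -19.2 peak -20.0 0.7
154 100/108  81/110  38/126  28/144  47/115  32/121  10/174   6/247   8/196   8/241  10/204  16/150  19/140  14/210  12/272   8/456  10/398
155  94/109  65/110  31/123  56/110 103/100  69/100  21/107  10/113  10/120  11/105  25/45  51/24  54/28  27/89  20/141  19/171  17/233
156  78/108  35/110  19/104  57/103 119/100  92/99  27/102  12/105  11/111  14/79  41/29  86/11  88/ 8  30/47  24/85  33/91  27/129
157  30/112  15/106  13/117  38/101  97/99 123/100  47/100  15/104  12/104  16/72  47/23  87/ 9  69/14  21/48  11/104  17/95  26/104
158  31/113  15/98  11/102  30/103  79/100 113/100  57/97  31/83  23/82  29/60  59/21  90/ 8  42/27  14/94  11/102  12/105  15/108
159  52/1
[... 324 characters left out ...]
24/30 118/45 108/72  72/76  29/82  12/104  10/109
162  25/85  55/75  76/75  74/76  70/75  66/75  63/75  69/74  68/74  70/72  78/65  97/70 115/75 110/76  66/77  26/79  11/107
163  44/77  76/76  77/75  68/75  68/76  72/75  70/75  72/75  72/75  64/76  66/76  75/76  97/76 122/76 108/75  61/76  19/92
164  71/76  93/75  99/75  93/75  94/75 100/75  99/72  97/64 101/61  77/72  68/76  68/76  84/74 117/75 121/75  96/76  33/80
165  93/75 126/77 138/76 131/75 125/75 125/75 126/71 120/48 128/48 108/71  77/75  68/76  73/75  99/75 118/76 107/76  51/78
166  95/75 122/76 132/76 132/77 123/77 118/76 129/71 129/53 138/63 127/75 100/75  75/75  68/76  75/76  99/76 115/75  74/77
[0.61581618 0.18714039 0.27637394]
```

```bash
python3 - <<'E'
from h import *
o,p,R=cur(); R1=wR(2.768); P1=np.array([.42,-.05,.30])
w=Ro.from_matrix(R.T@R1).as_rotvec();print(w)
planw(P1,w,12,p,R); print()
planw(np.array([.3588,-.307,.14]),[0,0,2.725],16,P1,R1)
E
```

```text
[-0.06770863  0.5408988   0.8880163 ]
0 2.15 -1.03 -0.95 -0.006 0.045 0.074; 0 2.11 -1.19 -0.86 -0.006 0.045 0.074; 0 2.06 -1.34 -0.77 -0.006 0.045 0.074; 0 1.98 -1.48 -0.69 -0.006 0.045 0.074; 0 1.9 -1.62 -0.61 -0.006 0.045 0.074; 0 1.8 -1.76 -0.53 -0.006 0.045 0.074; 0 1.69 -1.88 -0.47 -0.006 0.045 0.074; 0 1.56 -2 -0.4 -0.006 0.045 0.074; 0 1.43 -2.11 -0.35 -0.006 0.045 0.074; 0 1.28 -2.21 -0.3 -0.006 0.045 0.074; 0 1.13 -2.3 -0.26 -0.006 0.045 0.074; 0 0.97 -2.37 -0.22 -0.006 0.045 0.074

0 -0.23 -1.64 1 0 0 0.17; 0 -0.5 -1.57 1 0 0 0.17; 0 -0.76 -1.46 1 0 0 0.17; 0 -1 -1.31 1 0 0 0.17; 0 -1.21 -1.13 1 0 0 0.17; 0 -1.38 -0.9 1 0 0 0.17; 0 -1.51 -0.66 1 0 0 0.17; 0 -1.6 -0.39 1 0 0 0.17; 0 -1.65 -0.11 1 0 0 0.17; 0 -1.64 0.17 1 0 0 0.17; 0 -1.59 0.44 1 0 0 0.17; 0 -1.49 0.71 1 0 0 0.17; 0 -1.35 0.95 1 0 0 0.17; 0 -1.17 1.16 1 0 0 0.17; 0 -0.96 1.35 1 0 0 0.17; 0 -0.71 1.49 1 0 0 0.17
```

Emit:
apply_moves(motion="0 2.15 -1.03 -0.95 -0.006 0.045 0.074; 0 2.11 -1.19 -0.86 -0.006 0.045 0.074; 0 2.06 -1.34 -0.77 -0.006 0.045 0.074; 0 1.98 -1.48 -0.69 -0.006 0.045 0.074; 0 1.9 -1.62 -0.61 -0.006 0.045 0.074; 0 1.8 -1.76 -0.53 -0.006 0.045 0.074; 0 1.69 -1.88 -0.47 -0.006 0.045 0.074; 0 1.56 -2 -0.4 -0.006 0.045 0.074; 0 1.43 -2.11 -0.35 -0.006 0.045 0.074; 0 1.28 -2.21 -0.3 -0.006 0.045 0.074; 0 1.13 -2.3 -0.26 -0.006 0.045 0.074; 0 0.97 -2.37 -0.22 -0.006 0.045 0.074")

```text
time: 30.72
tool_pos: [0.4198, -0.0509, 0.3002]
tool_rot: [3.138, -0.001, 2.767]
contact_force: [-0.7, 0.5, -2.7]
opening: 0.0156
grip_force: 60.0
```

Emit:
apply_moves(motion="0 -0.23 -1.64 1 0 0 0.17; 0 -0.5 -1.57 1 0 0 0.17; 0 -0.76 -1.46 1 0 0 0.17; 0 -1 -1.31 1 0 0 0.17; 0 -1.21 -1.13 1 0 0 0.17; 0 -1.38 -0.9 1 0 0 0.17; 0 -1.51 -0.66 1 0 0 0.17; 0 -1.6 -0.39 1 0 0 0.17; 0 -1.65 -0.11 1 0 0 0.17; 0 -1.64 0.17 1 0 0 0.17; 0 -1.59 0.44 1 0 0 0.17; 0 -1.49 0.71 1 0 0 0.17; 0 -1.35 0.95 1 0 0 0.17; 0 -1.17 1.16 1 0 0 0.17; 0 -0.96 1.35 1 0 0 0.17; 0 -0.71 1.49 1 0 0 0.17; 0 0 0 0 0 0 0")

```text
time: 32.85
tool_pos: [0.3596, -0.3074, 0.1383]
tool_rot: [-3.138, -0.0, 0.049]
contact_force: [-0.4, 0.6, -2.5]
opening: 0.0156
grip_force: 60.0
```

```bash
python3 - <<'E'
from h import *
o,p,R=cur(); st();print(p,o["tool_rot"].round(3)); plan(np.array([.3588,-.307,.040]),wR(.043),1)
E
```

```text
q [-0.87  0.35  1.79  0.    1.01  0.65] loc mm [-139.3 -418.    82. ] psi -85.43 Ftool [-0.4 -0.7  2.5] Mtool [-0.02 -0.27  0.  ] open 15.6 g 60.0 t 32.85
[ 0.35961435 -0.30744516  0.13827429] [-3.138 -0.     0.049]
total rotvec [-0.004 -0.     0.006] shift tool cm [-0.08 -0.01  9.83]
-0.08 -0.01 9.83 -0 -0 0.01
```

Lower to just above the blocks, then settle while watching the force.

Emit:
apply_moves(motion="0 -0.06 0 2.5 -0.004 0 0.006; 0 0 0 2.5 0 0 0; 0 0 0 2.5 0 0 0; 0 0 0 2.0 0 0 0; 0 0 0 0.4 0 0 0; 0 0 0 0.4 0 0 0; 0 0 0 0 0 0 0", force=50)

```text
time: 33.72
tool_pos: [0.3597, -0.3068, 0.0363]
tool_rot: [3.141, -0.001, 0.044]
contact_force: [0.9, -0.1, -2.4]
opening: 0.0157
grip_force: 50.0
```

```bash
python3 - <<'E'
from h import *
o,p,R=cur(); st();print(p,o["tool_rot"].round(3))
E
```

```text
q [-0.87  0.5   1.9   0.    0.74  0.66] loc mm [-190.2 -417.4   -6.3] psi -85.52 Ftool [0.9 0.1 2.4] Mtool [ 0.   -0.25 -0.02] open 15.7 g 50.0 t 33.725
[ 0.35968781 -0.30676305  0.0362657 ] [ 3.141e+00 -1.000e-03  4.400e-02]
```

Emit:
apply_moves(motion="0 -0.05 0 0.2 0 0 0; 0 0 0 0.2 0 0 0; 0 0 0 0.15 0 0 0; 0 0 0 0 0 0 0")

```text
time: 34.22
tool_pos: [0.3589, -0.3066, 0.0306]
tool_rot: [3.141, -0.001, 0.043]
contact_force: [-1.0, 1.4, 4.1]
opening: 0.0156
grip_force: 50.0
```

```bash
python3 - <<'E'
from h import *
o,p,R=cur(); st();print(p,o["tool_rot"].round(3))
E
```

```text
q [-0.87  0.51  1.9   0.    0.72  0.66] loc mm [-193.8 -417.3  -10.8] psi -85.57 Ftool [-1.  -1.4 -4.1] Mtool [ 0.2  -0.45  0.01] open 15.6 g 50.0 t 34.225
[ 0.35887578 -0.30661539  0.03056366] [ 3.141e+00 -1.000e-03  4.300e-02]
```

Contact at the original height (+4 N). Release, retreat upward, and step aside.

Emit:
apply_moves(motion="25 0 0 0 0 0 0; 50 0 0 0 0 0 0; 60 0 0 0 0 0 0; 60 0 0 0 0 0 0; 60 0 0 -1.5 0 0 0; 60 0 0 -3 0 0 0; 60 0 0 -4 0 0 0; 60 0 0 -4 0 0 0; 60 0 0 -4 0 0 0; 60 -2 4 -3 0 0 0; 60 -2 5 -3 0 0 0; 60 0 5.5 0 0 0 0; 60 0 5.5 0 0 0 0; 60 0 0 0 0 0 0", force=20)

```text
time: 35.98
tool_pos: [0.3264, -0.5109, 0.2531]
tool_rot: [-3.14, 0.0, 0.04]
contact_force: [0.2, -0.1, -0.4]
opening: 0.0552
grip_force: 0.0
```

```bash
python3 - <<'E'
from h import *
st(); d={}
for c in ("top","scene"):
    p=robot.read_camera(c); d[c]=p
    a=cv2.imread(f"pics/{c}0.png")[:,:,::-1]; 
    for n in ("wrench","tool_rest","jar_a","steel_stand"): print(c,n,[(round(x["score"],2),np.round(x["centre"],3).tolist()) for x in robot.search_frame(n,p)][:3])
    for nm,I in (("before",a),("after",p["img"])):
        m=cv2.inRange(cv2.cvtColor(np.ascontiguousarray(I),cv2.COLOR_RGB2HSV),(5,170,110),(18,255,255)); n,l,s,cc=cv2.connectedComponentsWithStats(m)
        print(c,nm,[(s[i].tolist(),cc[i].round(1).tolist()) for i in range(1,n) if s[i,4]>25])
        w=[.4588,-.3026,.043]
    x,y,ww,h=(380,185,60,85) if c=="top" else (240,150,110,60)
    df=np.abs(p["img"][y:y+h,x:x+ww].astype(float)-a[y:y+h,x:x+ww]).mean(); print("diff",df.round(1))
reds()
E
```

```text
q [-1.13  0.48  1.24  0.    1.43  0.4 ] loc mm [-102.5 -622.8  193.4] psi -85.76 Ftool [0.2 0.1 0.4] Mtool [-0.   -0.14  0.01] open 55.2 g 0.0 t 35.975
top wrench [(0.75, [0.434, -0.306, 0.056])]
top tool_rest [(0.74, [0.43, -0.457, 0.008]), (0.68, [0.436, -0.306, 0.054])]
top jar_a [(0.6, [0.747, 0.029, 0.075]), (0.52, [0.546, 0.098, 0.141]), (0.5, [0.366, -0.035, 0.076])]
top steel_stand [(0.76, [0.57, -0.12, 0.063])]
top before [([411, 227, 7, 33, 150], [414.1, 244.0])]
top after []
diff 29.3
scene wrench [(0.89, [0.411, -0.301, 0.053])]
scene tool_rest [(0.89, [0.436, -0.445, 0.015]), (0.77, [0.19, -0.285, 0.018]), (0.66, [0.357, -0.29, 0.009])]
scene jar_a [(0.9, [0.375, -0.021, 0.052]), (0.84, [0.761, 0.048, 0.049])]
scene steel_stand [(0.65, [0.598, -0.108, 0.066])]
scene before [([310, 170, 22, 7, 49], [320.4, 172.7])]
scene after [([311, 170, 21, 7, 55], [321.3, 173.0])]
diff 9.3
top [268.3 160.5] 168 face [-19.1  20. ] skirt [-20.  21.] top [-24.8  29.8]
```

```bash
python3 -c "
from cell import robot
print(robot.hand_in())"
```

```text
the job is handed in; nothing more can be done
None
```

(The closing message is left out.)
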